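# Feed out a lens cell and lift it with the sprung tongs

### The arm

A 6-joint arm with a two-finger parallel gripper is mounted at the origin on the work surface. World frame = base frame: x ahead of the robot, y to its left, z up, the work surface at z = 0. Lengths are in m, angles in rad, forces in N, time in s.
With the tool pointing down it reaches from about 0.425 to 0.95 m from the base axis. Payload 3.5 kg.
Tool frame: the origin (TCP) lies between the finger pads; the fingertips stand 17 mm ahead of it and the grasp point (between the pads) lies 2 mm behind it; z points along the fingers, y is the direction in which the jaws open and shut (so a half turn about z gives the same grasp; the last joint's range is limited). The gripper opens to 85 mm and grips with 20 to 120 N. Pads are 22 mm wide; open, the fingers measure 114 mm over their backs; the gripper's body (76 mm by 85 mm) begins 54 mm behind the grasp point. The pads swing forward as they close: fully open they stand 13 mm farther back than shut.
Start: joints at [-0.15, 0.286, 1.577, -0, 1.279, -0.15], TCP at [0.675, 0, 0.248] pointing down, gripper open.
Joint ranges: [-2.77, 2.77], [-0.9, 2.22], [0.21, 2.48], [-1.53, 4.67], [0.24, 2.81], [-2.84, 2.84]. Speed limits (rad/s): [2.79, 2.79, 3.14, 3.14, 3.14, 3.14].

### API

Orientations are given as a unit quaternion [x, y, z, w].
In Python, from plant import ctrl gives the robot as it stands.
- The arm moves only by the tool carry_out, never from a script. Its argument "commands" is a list of rows, each an object with "delta_pos": the shift along the tool's x, y, z in m, a list of three; "delta_rot": the turn, a rotation vector about the tool's x, y, z in rad, a list of three; "claw": the opening in per cent of the stroke, from 0 (shut) to 100 (fully open). A call has 1 to 8 rows; each row is the pose to reach, as a shift and turn from the pose measured when the call began, along the tool's axes at that moment; what a row does not reach only later rows make up. A row lasts 1/12 s, in which the tool goes at most 41.7 mm and 7.16 degrees, less where a joint would pass 70% of its speed; a pose out of reach is approached as far as the arm can. A call with a gripper value outside its range is refused whole. The fingers move at their own pace and stop on an object; "force" is the grip in N (left out, the last holds). Time passes only in rows, so rows that repeat a pose let the fingers close. It gives the time, the measured TCP pose, the force and the opening at its end, in the units of the state.
- ctrl.get_state(): the state, without advancing time (a new reading comes with each control period).
- ctrl.read_camera(name): name is "scene" or "side" or "wrist"; returns (picture, depth): 420x560x3 uint8, red, green, blue; 420x560 float32, m along the optical axis (not along the pixel's ray), 0 where there is no reading.
- ctrl.camera_info(name): a dict with "fx", "fy", "cx", "cy" (pixels), "rvec" (rotation vector, rad) and "tvec" (3), from world to camera coordinates, as OpenCV has them; the wrist camera has in their place "mount" (4x4, takes a point from camera to tool coordinates, whose origin is the TCP and whose axes are the flange's). Camera axes: x right, y down, z forward; pixel columns grow to the right and rows downward; lengths in m; the calibration is good to about 2 mm. The wrist camera is an equidistant fisheye: a pixel r from the principal point sees the ray r / f radians off the axis. A picture is of the moment at which its call begins: read the wrist's pose just before it. camera_info takes no time and is no camera call.
- ctrl.sign_off(): hands the job in, once; it reports no verdict.
The state is a dict: "time": time; "qpos": joint angles; "dq": joint speeds; "joint_efforts": joint torques, N m; "eef_pos": TCP position; "tcp_rot": TCP orientation; "contact_force": force on the tool from outside, world axes, zero at the start; "wrist_torque": the same for the moment, N m; "opening": opening from 0.0 (shut) to 1.0 (fully open).
Only numpy, scipy, OpenCV 4.12 (cv2) and the standard library are available. Lean on these libraries where they do the work, as an engineer would, in place of code of your own. Each camera call takes 0.05 s, during which the arm holds its last target.

### The job

Press the feeder's orange plunger down to its stop so that it pushes the lens cell out of the clear tunnel onto the open outlet; then take the sprung tongs from their caddy, close the tongs on the lens cell and lift it well clear of the feeder, at least 15 cm above the bench. Finish while still holding: the gripper squeezing the tongs and the tongs alone carrying the lens cell. The lens cell is clean, so never touch it with the gripper or arm and do not let it fall, and leave the white-topped unit, the jar and the screwdriver where they are.

Things in the scene. Friction and masses are not known exactly. Their poses are not given: they have to be found in the camera images.
- feeder: Fixed lens feeder, grey and aluminium, level, 164 mm long along its y, 70 mm wide. Origin under it on the bench. Chute floor 30 mm above the bench, running along its +y. A grey plunger tower (46 x 50 mm, top 76 mm above the bench) stands at y = -85 mm. Pressing the plunger drives a pusher that slides the lens cell 55 mm towards +y; pusher and plunger spring back, the lens cell stays out.
- tunnel (a point): Middle of the top of the clear-plastic tunnel over the feeder's chute, 66 mm above the bench, x = 0, y = -34 mm of the feeder. Outside it is 36 mm wide and covers the chute from y = -60 to y = -8 mm of the feeder.
- plunger_top (a point): Centre of the top face of the plunger's orange round head, 36 mm across and 10 mm thick, on the feeder's tower (x = 0, y = -85 mm of the feeder), 116 mm above the bench when up.
- plunger (a joint): Plunger travel in m: 0 up, 0.022 fully down at its stop, moving straight down; about 3 N at the start and 8 N at the stop; it springs back up when let go.
- outlet (a point): Point on the chute floor of the open outlet tongue (x = 0, y = +30 mm of the feeder, 30 mm above the bench), about where the lens cell's underside stands once out. Axes as the feeder's. The tongue is 34 mm wide, with side lips 3 mm high and an orange end lip 10 mm high at y = +52 mm. Close the tongs along the feeder's x, across the tongue.
- lens_center (a point): Centre of the lens cell: black upright cylinder with brass rings and a green glass top, 26 mm diameter, 24 mm high plus a 4 mm glass dome, about 40 g, half-way up its 24 mm body. It starts in the clear tunnel, centre about 24 mm on the -y side of the feeder's origin and 42 mm above the bench.
- caddy: Blue open caddy fixed to the bench, 34 x 110 mm (long along its y), 55 mm high, walls and floor 4 mm, foot plate 60 x 130 mm. Origin under its centre on the bench. The tongs stand in it tips down, their y along the caddy's y.
- tongs_grip (a point): Middle between the tongs' two black rubber grip rollers, at the height to grip, 122 mm above the bench in the caddy. z up; the tongs open and close along y. Each roller (14 mm diameter, 26 mm long along x) is on the outside of a steel arm. Squeeze the rollers along y. The springs push each roller out with 5 N (open) to 8 N (closed); held part-closed at 46 to 50 mm they can be carried open.
- tongs_head (a point): Top of the tongs' steel hinge head (30 mm along y, 16 mm along x), 41 mm above the rollers' middle. The tongs, about 160 mm tall, 90 g, stand upright, tips down, in the caddy; two straight arms, 14 mm wide along x, hang from the head, sprung apart.
- tongs_tips (a point): Middle between the tongs' green tip pads (19 mm wide along x, 16 mm high) when open, 109 mm below the rollers' middle; 112 mm below when closed on the lens cell. Width over the rollers and free gap between the pads: 53 and 75 mm (sprung fully open), 49 and 57, 46 and 44, 42 and 26 (on the lens cell), 38 and 8 (fully shut). A squeeze of 20 N or more on the rollers holds the lens cell.
- unit_mid (a point): Bystander: half-built oval sensor unit, black below and white above, 96 x 196 x 54 mm (long along its y); point at its centre, half-way up.
- jar_mid (a point): Bystander: closed grey jar, 48 mm diameter, 55 mm high; point half-way up.
- driver_mid (a point): Bystander: green-handled screwdriver, 170 mm long, lying on the bench along its x; point at about its middle.

How it is judged:
By the outcome, as a careful person would: the job done as asked, in the order asked, and still so for the second after the job is handed in, while the arm keeps its last pose, push and grip.
It also fails if it takes over 67 s, if anything falls off the work surface, if the arm or the gripper's body presses on something with over 40 N, if the wrist force passes 120 N, or if a joint passes its speed limit or range.

## Working session

There is one attempt and no reset: what is moved stays moved. The work goes in short steps, Python scripts to look and compute and a tool call to move; the robot and the scene stay as the last step left them, time stands still between calls to the robot, and variables do not carry over. Pictures are saved under pics/ and viewed, and the job is handed in when it is done.

Besides the shell and the picture viewer there is one more tool, called after "Emit:" as a command line: name --argument value ..., lists and objects as JSON in quotes. carry_out: Moves the arm, as the interface text tells. Its arguments: {"type":"object","properties":{"commands":{"type":"array"},"force":{"type":"number"}},"required":["commands"]}

```bash
mkdir -p pics; ls
python3 - <<'E'
from plant import ctrl
import cv2,numpy as np
s=ctrl.get_state();print(s)
for n in ["scene","side"]:
    p,d=ctrl.read_camera(n);cv2.imwrite(f"pics/{n}0.png",p[:,:,::-1]);np.save(f"pics/{n}0.npy",d);print(n,ctrl.camera_info(n))
print(ctrl.camera_info("wrist"))
E
```

```text
pics
{'time': 0.0, 'qpos': array([-1.49968061e-01,  2.87180780e-01,  1.57817061e+00, -1.94472839e-05,
        1.27856454e+00, -1.50014437e-01]), 'dq': array([-2.84259437e-05,  1.80710191e-04, -1.83808628e-03, -3.37227817e-04,
        1.51337638e-03, -7.33727216e-04]), 'joint_efforts': array([-1.79628755e-04, -4.05981302e+01, -2.92628127e+01, -1.54224781e-04,
        5.81841552e-03,  3.74769741e-06]), 'eef_pos': array([6.74392816e-01, 1.38523376e-04, 2.46940496e-01]), 'tcp_rot': array([ 7.07087919e-01,  7.07124689e-01, -6.96929808e-04, -9.29397409e-04]), 'contact_force': array([ 0.1648922 , -0.65154082, -0.09283395]), 'wrist_torque': array([ 0.03157983, -0.02147454,  0.06780558]), 'opening': 0.9990294758804401}
scene {'fx': 394.02438187786083, 'fy': 394.02438187786083, 'cx': 283.0449486891652, 'cy': 213.08789703657914, 'rvec': array([ 1.98934792,  1.45857645, -0.58390954]), 'tvec': array([-0.12592334, -0.31486195,  1.21789467])}
side {'fx': 456.4111507238464, 'fy': 456.4111507238464, 'cx': 285.6629727901356, 'cy': 195.35537550093926, 'rvec': array([ 0.21276602, -2.66602841,  1.45906649]), 'tvec': array([0.5703113 , 0.14755787, 0.96557035])}
{'fx': 325.19226210127806, 'fy': 325.19226210127806, 'cx': 281.42746792314375, 'cy': 209.32354232464564, 'mount': array([[ 3.85502718e-04, -9.61982778e-01, -2.73109843e-01,
         6.90164852e-02],
       [ 9.99999515e-01,  6.18221662e-04, -7.66050972e-04,
        -4.71033314e-05],
       [ 9.05770263e-04, -2.73109416e-01,  9.61982550e-01,
        -1.25182802e-01],
       [ 0.00000000e+00,  0.00000000e+00,  0.00000000e+00,
         1.00000000e+00]])}
```

View pics/scene0.png

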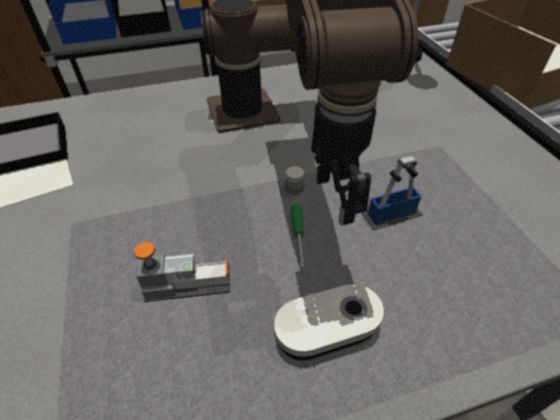

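View pics/side0.png

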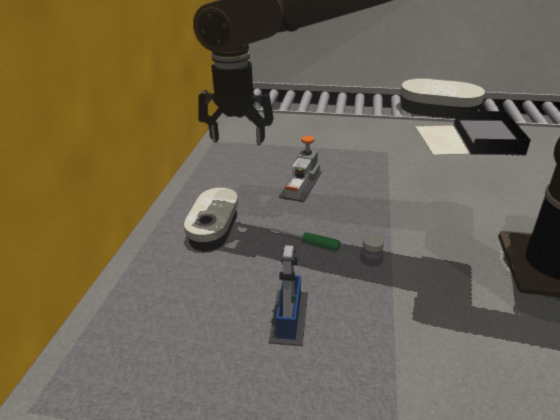

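The scene view has the plunger at about (145,250), the feeder outlet at (226,268) and the tongs head at (406,162). The side view has the plunger at (307,140), the tongs head at (289,251) and the caddy at (289,305). I'll enlarge these areas.

```bash
cat > h.py <<'E'
import numpy as np,cv2
from plant import ctrl
from scipy.spatial.transform import Rotation as R
def ray(n,u,v):
    c=ctrl.camera_info(n);Rm=cv2.Rodrigues(c['rvec'])[0]
    d=np.array([(u-c['cx'])/c['fx'],(v-c['cy'])/c['fy'],1.]);return -Rm.T@c['tvec'],Rm.T@d
def plane(n,u,v,z):
    o,d=ray(n,u,v);return o+d*(z-o[2])/d[2]
def dep(n,u,v,D):
    o,d=ray(n,u,v);return o+d*D
def proj(n,P):
    c=ctrl.camera_info(n);K=np.array([[c['fx'],0,c['cx']],[0,c['fy'],c['cy']],[0,0,1]])
    return cv2.projectPoints(np.atleast_2d(P).astype(float),c['rvec'],c['tvec'],K,None)[0][:,0]
def wproj(P,s):
    c=ctrl.camera_info('wrist');M=c['mount']
    T=np.eye(4);T[:3,:3]=R.from_quat(s['tcp_rot']).as_matrix();T[:3,3]=s['eef_pos']
    Q=(np.linalg.inv(T@M)@np.c_[np.atleast_2d(P),np.ones(len(np.atleast_2d(P)))].T)[:3].T
    r=np.hypot(Q[:,0],Q[:,1]);th=np.arctan2(r,Q[:,2])
    return np.c_[c['cx']+c['fx']*th*Q[:,0]/r,c['cy']+c['fy']*th*Q[:,1]/r]
def wplane(u,v,z,s):
    c=ctrl.camera_info('wrist');M=c['mount']
    T=np.eye(4);T[:3,:3]=R.from_quat(s['tcp_rot']).as_matrix();T[:3,3]=s['eef_pos'];W=T@M
    a=np.array([u-c['cx'],v-c['cy']])/c['fx'];th=np.hypot(*a)
    d=W[:3,:3]@np.array([*(a/th*np.sin(th)),np.cos(th)]);o=W[:3,3]
    return o+d*(z-o[2])/d[2]
E
python3 - <<'E'
import cv2
for n,x,y,w,h in [("scene",120,230,130,80),("scene",350,145,90,85),("side",270,125,70,80),("side",255,235,70,115)]:
    im=cv2.imread(f"pics/{n}0.png")[y:y+h,x:x+w];k=min(800//w,600//h)
    cv2.imwrite(f"pics/{n}_crop{x}.png",cv2.resize(im,None,fx=k,fy=k,interpolation=cv2.INTER_CUBIC));print(n,x,y,k)
E
```

```text
scene 120 230 6
scene 350 145 7
side 270 125 7
side 255 235 5
```

View pics/scene_crop120.png

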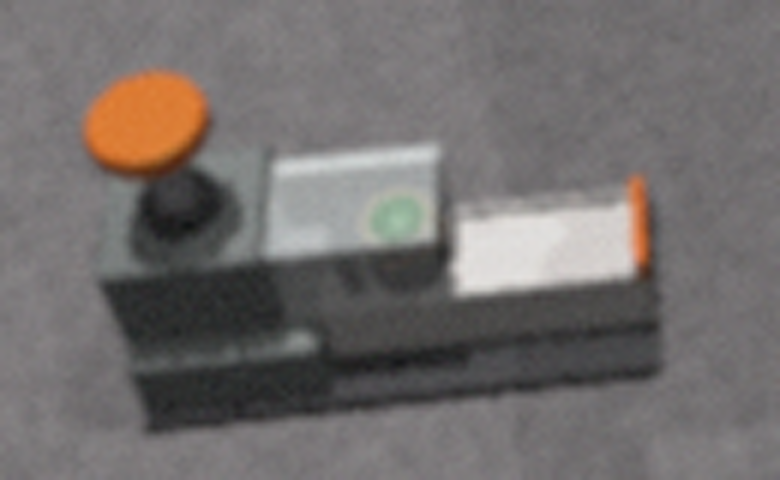

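View pics/scene_crop350.png

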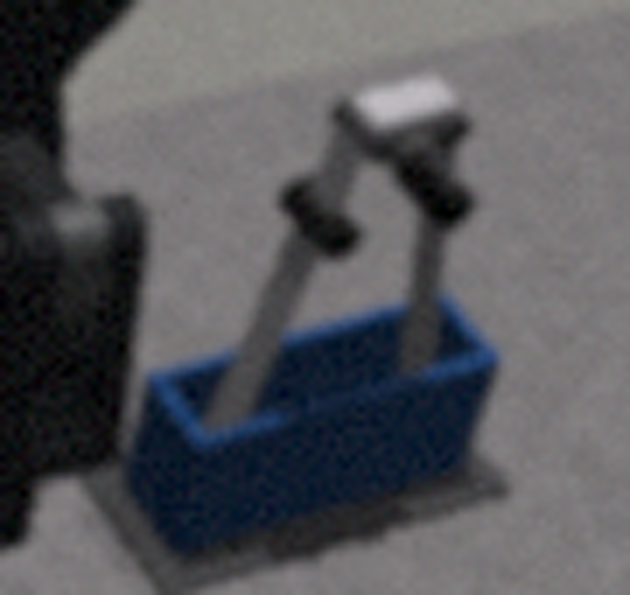

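View pics/side_crop270.png

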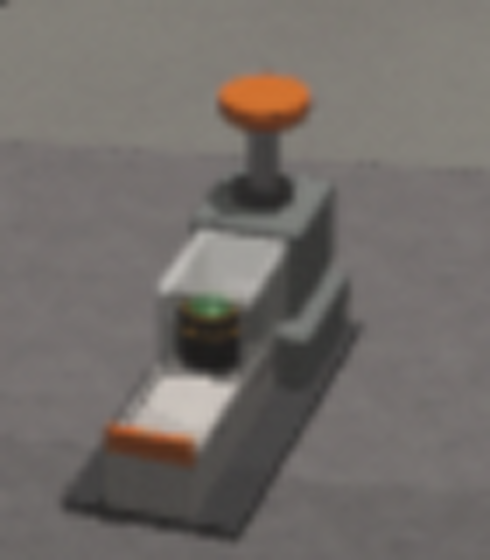

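View pics/side_crop255.png

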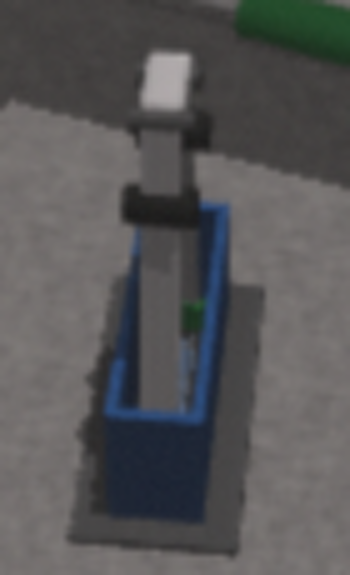

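Run:
```python
from h import *
np.set_printoptions(precision=4,suppress=True)
def cp(n,x,y,k,x0,y0,z): 
    p=plane(n,(x+.5)/k-.5+x0,(y+.5)/k-.5+y0,z);return p
A=lambda x,y,z:cp("scene",x,y,6,120,230,z)
B=lambda x,y,z:cp("scene",x,y,7,350,145,z)
C=lambda x,y,z:cp("side",x,y,7,270,125,z)
D=lambda x,y,z:cp("side",x,y,5,255,235,z)
print("plunger",A(148,116,.116),C(265,95,.116))
print("lip",A(640,222,.04),C(152,432,.04))
print("tongue z30 end/near", A(636,275,.033),A(455,295,.033),A(450,205,.033))
print("feeder base near edge", A(148,430,.0),A(658,375,.0), "side",C(65,503,0),C(238,538,0),C(362,325,0))
print("tunnel top",A(272,160,.066),A(440,150,.066),A(437,245,.066),A(262,258,.066))
print("lens top",A(398,217,.058))
print("head",B(407,103,.163),D(168,80,.163))
print("caddy sc",[B(*q,.055) for q in [(150,380),(205,440),(495,355),(435,297)]])
print("caddy sd",[D(*q,.055) for q in [(107,415),(203,420),(225,207)]])
print("foot sd",[D(*q,.003) for q in [(68,540),(237,552),(263,288)]])
# depth
for n,pts in [("scene",[(144.7,249.3),(408,160),(185,268)]),("side",[(308,138),(288.6,251)])]:
    d=np.load(f"pics/{n}0.npy")
    for u,v in pts: print(n,u,v,dep(n,u,v,np.median(d[int(v)-1:int(v)+2,int(u)-1:int(u)+2])))
```

```text
plunger [ 0.5669 -0.3042  0.116 ] [ 0.5682 -0.3037  0.116 ]
lip [ 0.5919 -0.1699  0.04  ] [ 0.5925 -0.1725  0.04  ]
tongue z30 end/near [ 0.6068 -0.175   0.033 ] [ 0.597  -0.2316  0.033 ] [ 0.5612 -0.2278  0.033 ]
feeder base near edge [ 0.5949 -0.3351  0.    ] [ 0.6241 -0.1749  0.    ] side [ 0.6277 -0.1815  0.    ] [ 0.5596 -0.167   0.    ] [ 0.5305 -0.3332  0.    ]
tunnel top [ 0.5524 -0.2775  0.066 ] [ 0.5645 -0.226   0.066 ] [ 0.6009 -0.2324  0.066 ] [ 0.5896 -0.2843  0.066 ]
lens top [ 0.5804 -0.243   0.058 ]
head [0.5329 0.2287 0.163 ] [0.5323 0.2314 0.163 ]
caddy sc [array([0.5194, 0.1727, 0.055 ]), array([0.5486, 0.1771, 0.055 ]), array([0.5422, 0.2827, 0.055 ]), array([0.5123, 0.2785, 0.055 ])]
caddy sd [array([0.5465, 0.2825, 0.055 ]), array([0.5136, 0.2797, 0.055 ]), array([0.5212, 0.1735, 0.055 ])]
foot sd [array([0.5596, 0.2947, 0.003 ]), array([0.5002, 0.2907, 0.003 ]), array([0.5077, 0.1616, 0.003 ])]
scene 144.7 249.3 [ 0.5686 -0.3034  0.1167]
scene 408 160 [0.5349 0.2282 0.1628]
scene 185 268 [ 0.5918 -0.2447  0.0666]
side 308 138 [ 0.5666 -0.3031  0.1168]
side 288.6 251 [0.5314 0.2326 0.1632]
```

Emit:
carry_out --commands '[{"delta_pos": [-0.04, -0.014, 0], "delta_rot": [0, 0, 0], "claw": 0}, {"delta_pos": [-0.08, -0.028, 0], "delta_rot": [0, 0, 0], "claw": 0}, {"delta_pos": [-0.12, -0.042, 0.01], "delta_rot": [0, 0, 0], "claw": 0}, {"delta_pos": [-0.16, -0.056, 0.02], "delta_rot": [0, 0, 0], "claw": 0}, {"delta_pos": [-0.2, -0.07, 0.03], "delta_rot": [0, 0, 0], "claw": 0}, {"delta_pos": [-0.24, -0.084, 0.04], "delta_rot": [0, 0, 0], "claw": 0}, {"delta_pos": [-0.28, -0.098, 0.05], "delta_rot": [0, 0, 0], "claw": 0}, {"delta_pos": [-0.304, -0.1065, 0.06], "delta_rot": [0, 0, 0], "claw": 0}]'

```text
time: 0.77
eef_pos: [0.5667, -0.3061, 0.187]
tcp_rot: [0.707, 0.707, -0.001, -0.001]
contact_force: [0.4, 0.0, -0.1]
opening: 0.002
```

Emit:
carry_out --commands '[{"delta_pos": [0, 0, 0], "delta_rot": [0, 0, 0], "claw": 0}, {"delta_pos": [0, 0, 0], "delta_rot": [0, 0, 0], "claw": 0}]'

```text
time: 0.93
eef_pos: [0.565, -0.3076, 0.1851]
tcp_rot: [0.709, 0.705, -0.001, -0.002]
contact_force: [0.7, 1.0, 0.3]
opening: 0.004
```

Run:
```python
from h import *
s=ctrl.get_state();print(s['eef_pos'],s['tcp_rot'],s['contact_force'],s['opening'])
for n in ["wrist","side"]:
    p,d=ctrl.read_camera(n);cv2.imwrite(f"pics/{n}1.png",p[:,:,::-1])
print(wproj([[.5677,-.304,.116],[.5885,-.191,.03],[.5922,-.171,.04]],s))
```

```text
[ 0.56503141 -0.30756701  0.18505982] [ 0.70872277  0.70548297 -0.000871   -0.00224619] [0.72059206 0.98202308 0.26637044] 0.0036485326959017476
[[286.43321859 225.24160306]
 [309.65929808  65.30739607]
 [314.90978959  40.5055642 ]]
```

View pics/wrist1.png

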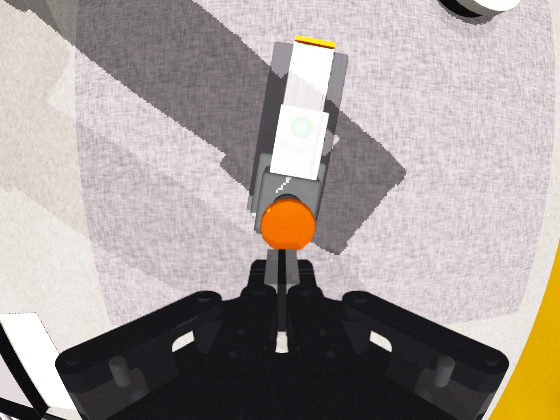

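View pics/side1.png

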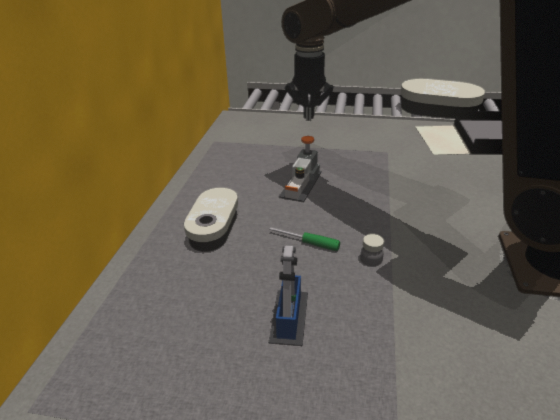

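The wrist view shows the orange head at (288,226), predicted (286,225), and the end lip at (315,42), predicted (315,40.5). The localization is good to about 1 mm, so I'll press in stages.

Emit:
carry_out --commands '[{"delta_pos": [0.003, 0.003, 0.015], "delta_rot": [0, 0, 0], "claw": 0}, {"delta_pos": [0.003, 0.003, 0.03], "delta_rot": [0, 0, 0], "claw": 0}, {"delta_pos": [0.003, 0.003, 0.045], "delta_rot": [0, 0, 0], "claw": 0}, {"delta_pos": [0.003, 0.003, 0.052], "delta_rot": [0, 0, 0], "claw": 0}, {"delta_pos": [0.003, 0.003, 0.056], "delta_rot": [0, 0, 0], "claw": 0}, {"delta_pos": [0.003, 0.003, 0.06], "delta_rot": [0, 0, 0], "claw": 0}]'

```text
time: 1.53
eef_pos: [0.5704, -0.301, 0.1271]
tcp_rot: [0.707, 0.707, -0.0, -0.001]
contact_force: [-1.1, 2.5, 5.0]
opening: -0.001
```

Emit:
carry_out --commands '[{"delta_pos": [-0.002, -0.002, 0.002], "delta_rot": [0, 0, 0], "claw": 0}, {"delta_pos": [-0.002, -0.002, 0.004], "delta_rot": [0, 0, 0], "claw": 0}, {"delta_pos": [-0.002, -0.002, 0.006], "delta_rot": [0, 0, 0], "claw": 0}, {"delta_pos": [-0.002, -0.002, 0.008], "delta_rot": [0, 0, 0], "claw": 0}, {"delta_pos": [-0.002, -0.002, 0.01], "delta_rot": [0, 0, 0], "claw": 0}, {"delta_pos": [-0.002, -0.002, 0.012], "delta_rot": [0, 0, 0], "claw": 0}, {"delta_pos": [-0.002, -0.002, 0.013], "delta_rot": [0, 0, 0], "claw": 0}, {"delta_pos": [-0.002, -0.002, 0.014], "delta_rot": [0, 0, 0], "claw": 0}]'

```text
time: 2.2
eef_pos: [0.5695, -0.3031, 0.1149]
tcp_rot: [0.707, 0.707, 0.001, -0.0]
contact_force: [1.4, 3.1, 5.8]
opening: -0.005
```

Emit:
carry_out --commands '[{"delta_pos": [0, 0, 0.002], "delta_rot": [0, 0, 0], "claw": 0}, {"delta_pos": [0, 0, 0.003], "delta_rot": [0, 0, 0], "claw": 0}, {"delta_pos": [0, 0, 0.004], "delta_rot": [0, 0, 0], "claw": 0}, {"delta_pos": [0, 0, 0.005], "delta_rot": [0, 0, 0], "claw": 0}, {"delta_pos": [0, 0, 0.005], "delta_rot": [0, 0, 0], "claw": 0}]'

```text
time: 2.62
eef_pos: [0.5697, -0.3031, 0.1112]
tcp_rot: [0.707, 0.707, 0.001, 0.0]
contact_force: [-1.8, 3.8, 6.1]
opening: 0.0
```

Emit:
carry_out --commands '[{"delta_pos": [0, 0, 0.002], "delta_rot": [0, 0, 0], "claw": 0}, {"delta_pos": [0, 0, 0.003], "delta_rot": [0, 0, 0], "claw": 0}, {"delta_pos": [0, 0, 0.004], "delta_rot": [0, 0, 0], "claw": 0}]'

```text
time: 2.87
eef_pos: [0.5699, -0.3033, 0.1109]
tcp_rot: [0.707, 0.707, 0.001, -0.0]
contact_force: [-7.7, 7.0, 19.0]
opening: 0.0
```

Run:
```python
from h import *
s=ctrl.get_state();print(s['eef_pos'],s['contact_force'])
for n in ["wrist","side"]:
    p,d=ctrl.read_camera(n)
    q=p[100:220,240:360] if n=="side" else p[0:240,200:440]
    k=5 if n=="side" else 2
    cv2.imwrite(f"pics/{n}2.png",cv2.resize(q[:,:,::-1],None,fx=k,fy=k,interpolation=cv2.INTER_CUBIC))
print(ctrl.get_state()['contact_force'],proj("side",[.5885,-.191,.03]),wproj([.5885,-.191,.058],s))
```

```text
[ 0.56990687 -0.30328087  0.11093372] [-7.72815948  6.95361093 19.01501827]
[-6.12516482  5.30634779 15.51374511] [[293.93292261 186.00911744]] [[316.20942579  42.71498725]]
```

View pics/wrist2.png

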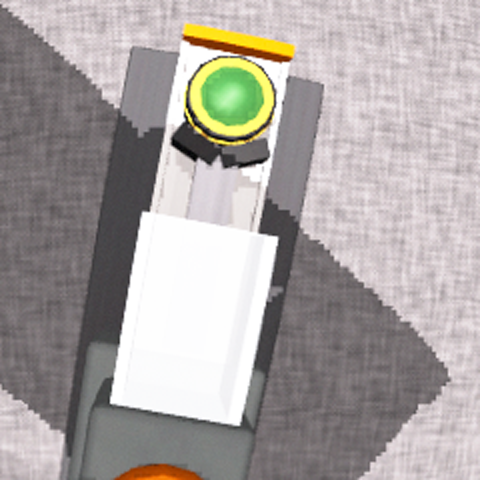

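View pics/side2.png

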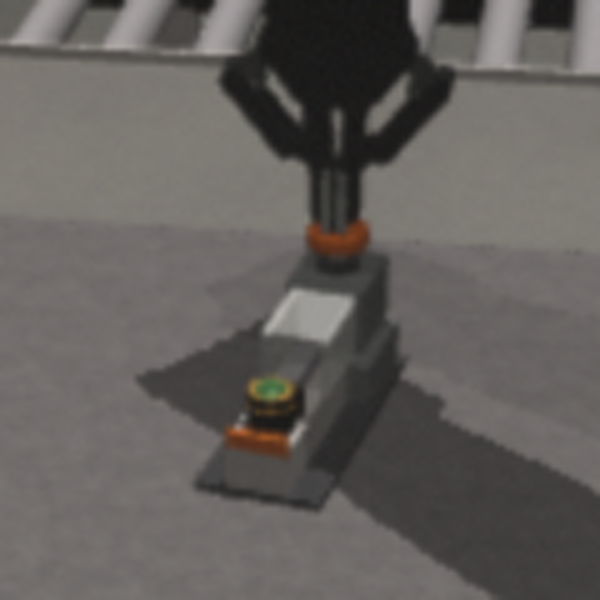

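The plunger is at its stop: the force jumped to 19 N at the predicted height. The lens is on the outlet at wrist pixel (315,48). I'll raise the arm and look at the lens.

Emit:
carry_out --commands '[{"delta_pos": [0, 0, -0.01], "delta_rot": [0, 0, 0], "claw": 0}, {"delta_pos": [0, 0, -0.02], "delta_rot": [0, 0, 0], "claw": 0}, {"delta_pos": [0, 0, -0.035], "delta_rot": [0, 0, 0], "claw": 0}, {"delta_pos": [0, 0, -0.06], "delta_rot": [0, 0, 0], "claw": 0}, {"delta_pos": [0.03, 0, -0.09], "delta_rot": [0, 0, 0], "claw": 0}, {"delta_pos": [0.07, 0, -0.12], "delta_rot": [0, 0, 0], "claw": 0}, {"delta_pos": [0.08, 0, -0.13], "delta_rot": [0, 0, 0], "claw": 0}, {"delta_pos": [0.08, 0, -0.13], "delta_rot": [0, 0, 0], "claw": 50}]'

```text
time: 3.63
eef_pos: [0.5717, -0.222, 0.2465]
tcp_rot: [0.706, 0.708, 0.002, 0.004]
contact_force: [1.0, 0.5, 0.1]
opening: 0.125
```

Run:
```python
from h import *
s=ctrl.get_state();print(s['eef_pos'],s['tcp_rot'],s['contact_force'])
for n in ["wrist","side","scene"]:
    p,d=ctrl.read_camera(n);cv2.imwrite(f"pics/{n}3.png",p[:,:,::-1])
a=cv2.imread("pics/wrist3.png")
f=np.array([.5885,-.191]);w=wproj([[*f,.058]],s);print(w)
u,v=w[0].astype(int);x,y=max(u-60,0),max(v-60,0);print(x,y)
cv2.imwrite("pics/wrist3c.png",cv2.resize(a[y:y+120,x:x+120],None,fx=5,fy=5,interpolation=cv2.INTER_CUBIC))
b=cv2.imread("pics/scene3.png")[230:310,120:250]
cv2.imwrite("pics/scene3c.png",cv2.resize(b,None,fx=6,fy=6,interpolation=cv2.INTER_CUBIC))
```

```text
[ 0.5716837  -0.22202057  0.24653206] [0.70591012 0.70828778 0.00178525 0.00401625] [1.0024981  0.47347237 0.11013775]
[[297.63198902 158.05629861]]
237 98
```

View pics/wrist3c.png

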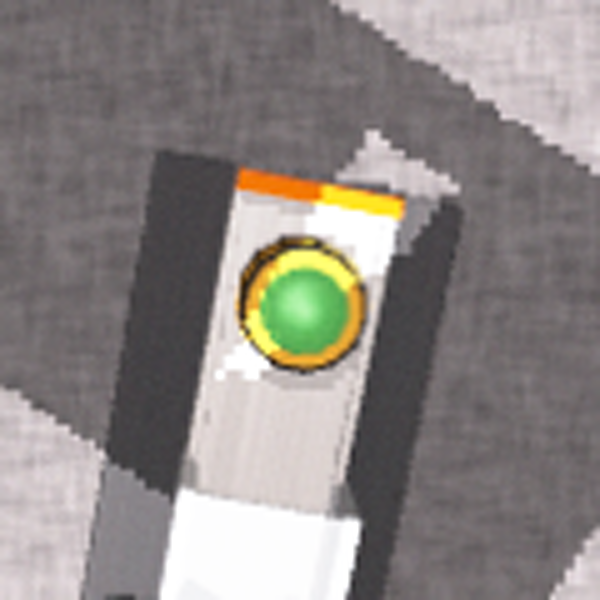

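View pics/scene3c.png

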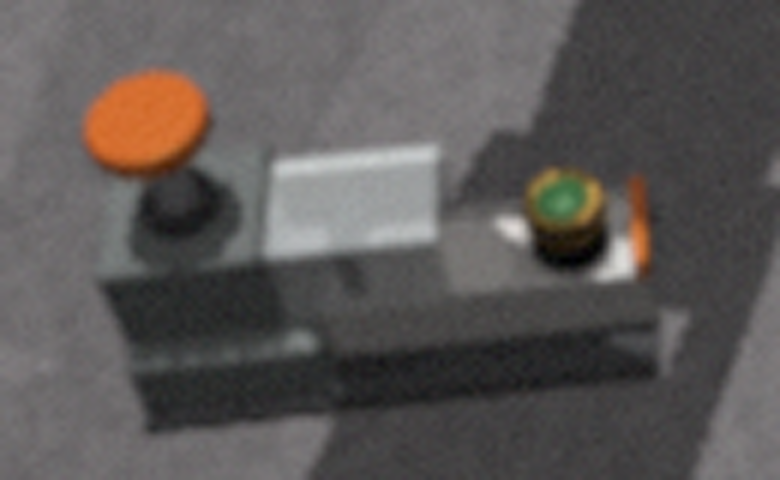

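The lens stands on the outlet at wrist pixel (297.6,158.8), against (297.6,158.1) predicted from the feeder geometry. I'll compute its position, and the feeder angle from the wrist view.

Run:
```python
from h import *
s=ctrl.get_state()
W=lambda x,y,z:wplane((x+.5)/5-.5+237,(y+.5)/5-.5+98,z,s)
print("lens",W(303,304,.0545),plane("scene",120+565.5/6-.5,230+196.5/6-.5,.054))
a,b=W(238,172,.04),W(405,200,.04);print("lip",a,b,np.degrees(np.arctan2(*(b-a)[1::-1])))
# base plate edges (z ~3mm?)
c,d=W(460,205,.003),W(365,595,.003);e=c-d;print("edge",np.degrees(np.arctan2(-e[0],e[1])))
c,d=W(155,155,.003),W(105,460,.003);e=c-d;print("edge",np.degrees(np.arctan2(-e[0],e[1])))
```

```text
lens [ 0.58413008 -0.19229655  0.0545    ] [ 0.58512297 -0.1912691   0.054     ]
lip [ 0.57170058 -0.16747755  0.04      ] [ 0.60506394 -0.17277259  0.04      ] -9.018101045646882
edge -12.176683237571996
edge -9.746070745752224
```

Emit:
carry_out --commands '[{"delta_pos": [0.04, -0.003, 0], "delta_rot": [0, 0, 0.12], "claw": 100}, {"delta_pos": [0.08, -0.006, 0], "delta_rot": [0, 0, 0.24], "claw": 100}, {"delta_pos": [0.12, -0.009, 0], "delta_rot": [0, 0, 0.36], "claw": 100}, {"delta_pos": [0.16, -0.012, 0], "delta_rot": [0, 0, 0.48], "claw": 100}, {"delta_pos": [0.2, -0.015, 0], "delta_rot": [0, 0, 0.6], "claw": 100}, {"delta_pos": [0.24, -0.018, 0], "delta_rot": [0, 0, 0.72], "claw": 100}, {"delta_pos": [0.28, -0.021, 0], "delta_rot": [0, 0, 0.84], "claw": 100}, {"delta_pos": [0.31, -0.024, 0], "delta_rot": [0, 0, 0.96], "claw": 100}]'

```text
time: 4.45
eef_pos: [0.5447, 0.0854, 0.2382]
tcp_rot: [0.952, 0.305, -0.002, -0.001]
contact_force: [0.1, -0.5, 0.8]
opening: 0.998
```

Emit:
carry_out --commands '[{"delta_pos": [0.0185, -0.031, 0], "delta_rot": [0, 0, 0.12], "claw": 100}, {"delta_pos": [0.037, -0.062, 0], "delta_rot": [0, 0, 0.24], "claw": 100}, {"delta_pos": [0.0555, -0.093, 0], "delta_rot": [0, 0, 0.36], "claw": 100}, {"delta_pos": [0.074, -0.125, 0], "delta_rot": [0, 0, 0.48], "claw": 100}, {"delta_pos": [0.074, -0.125, 0], "delta_rot": [0, 0, 0.558], "claw": 100}, {"delta_pos": [0.074, -0.125, 0], "delta_rot": [0, 0, 0.558], "claw": 100}, {"delta_pos": [0.074, -0.125, 0], "delta_rot": [0, 0, 0.558], "claw": 100}]'

```text
time: 5.03
eef_pos: [0.5323, 0.2292, 0.2363]
tcp_rot: [0.999, 0.032, -0.003, 0.001]
contact_force: [-0.1, 0.2, 0.3]
opening: 0.999
```

Run:
```python
from h import *
s=ctrl.get_state();print(s['eef_pos'],s['tcp_rot'],s['contact_force'],s['opening'])
for n in ["wrist"]:
    p,d=ctrl.read_camera(n);cv2.imwrite(f"pics/{n}4.png",cv2.resize(p[150:420,170:400,::-1],None,fx=2,fy=2,interpolation=cv2.INTER_CUBIC))
print((wproj([[.5327,.230,.163],[.529,.283,.055],[.534,.173,.055]],s)-[170,150])*2)
```

```text
[0.53232964 0.22924433 0.23629529] [ 9.99491200e-01  3.17289165e-02 -3.21243030e-03  5.46096842e-04] [-0.10016234  0.17181612  0.28726617] 0.9986886150795738
[[219.67015873 153.67346806]
 [111.45395139  80.37831685]
 [337.22125954  84.40276482]]
```

View pics/wrist4.png

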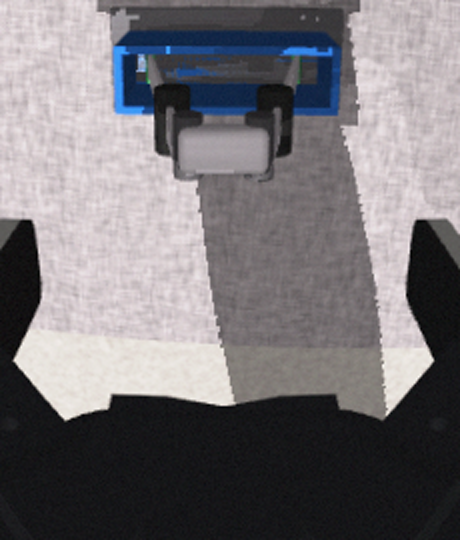

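The wrist view shows the head centre at about crop (222,149), predicted (220,154), which is an offset of about 1 mm. The caddy is square to the jaws. I'll descend.

Emit:
carry_out --commands '[{"delta_pos": [0.001, 0, 0.03], "delta_rot": [0, 0, 0], "claw": 100}, {"delta_pos": [0.001, 0, 0.06], "delta_rot": [0, 0, 0], "claw": 100}, {"delta_pos": [0.001, 0, 0.085], "delta_rot": [0, 0, 0], "claw": 100}, {"delta_pos": [0.001, 0, 0.105], "delta_rot": [0, 0, 0], "claw": 100}, {"delta_pos": [0.001, 0, 0.115], "delta_rot": [0, 0, 0], "claw": 100}, {"delta_pos": [0.001, 0, 0.115], "delta_rot": [0, 0, 0], "claw": 100}]'

```text
time: 5.58
eef_pos: [0.5313, 0.2268, 0.1183]
tcp_rot: [1.0, 0.031, -0.006, 0.001]
contact_force: [-0.0, 0.2, -0.3]
opening: 0.998
```

Run:
```python
from h import *
s=ctrl.get_state();print(s['eef_pos'],s['tcp_rot'],s['contact_force'],s['opening'])
p,d=ctrl.read_camera("side");cv2.imwrite("pics/side5.png",cv2.resize(p[200:350,230:360,::-1],None,fx=4,fy=4,interpolation=cv2.INTER_CUBIC))
p,d=ctrl.read_camera("wrist");cv2.imwrite("pics/wrist5.png",p[:,:,::-1])
```

```text
[0.53129576 0.22678111 0.11829871] [ 0.99951323  0.03057992 -0.00606833  0.0011641 ] [-0.00626716  0.23274515 -0.33400529] 0.997800991488088
```

View pics/side5.png

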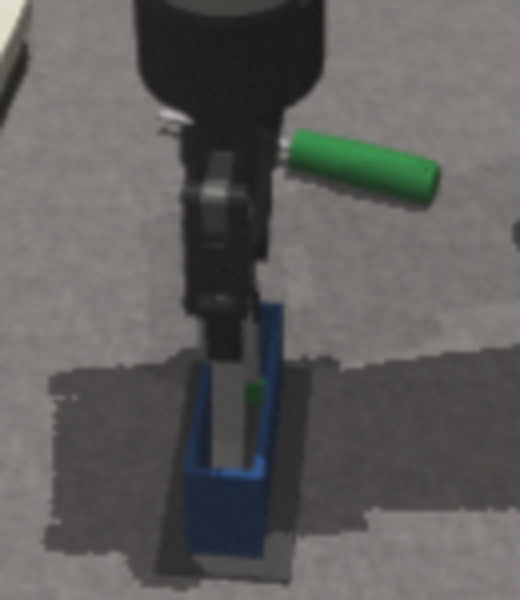

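View pics/wrist5.png

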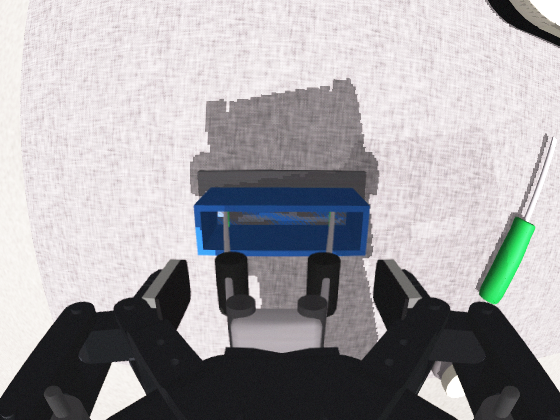

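Emit:
carry_out --commands '[{"delta_pos": [0.002, -0.002, -0.001], "delta_rot": [0.002, 0.012, 0], "claw": 100}, {"delta_pos": [0.002, -0.002, -0.001], "delta_rot": [0.002, 0.012, 0], "claw": 80}, {"delta_pos": [0.002, -0.002, -0.001], "delta_rot": [0.002, 0.012, 0], "claw": 70}, {"delta_pos": [0.002, -0.002, -0.001], "delta_rot": [0.002, 0.012, 0], "claw": 62}, {"delta_pos": [0.002, -0.002, -0.001], "delta_rot": [0.002, 0.012, 0], "claw": 57}, {"delta_pos": [0.002, -0.002, -0.001], "delta_rot": [0.002, 0.012, 0], "claw": 56}, {"delta_pos": [0.002, -0.002, -0.001], "delta_rot": [0.002, 0.012, 0], "claw": 56}]' --force 40

```text
time: 6.27
eef_pos: [0.5369, 0.2307, 0.1255]
tcp_rot: [1.0, 0.031, 0.005, -0.001]
contact_force: [-1.4, 0.3, 6.5]
opening: 0.569
```

Run:
```python
from h import *
s=ctrl.get_state();print(s['eef_pos'],s['tcp_rot'],s['contact_force'],s['opening'],s['opening']*85)
p,d=ctrl.read_camera("wrist");cv2.imwrite("pics/wrist6.png",p[:,:,::-1])
```

```text
[0.53685087 0.23070388 0.12548373] [ 0.9995102   0.03081755  0.00525737 -0.00141494] [-1.38912499  0.27119215  6.52872375] 0.5692744236505984 48.388326010300865
```

View pics/wrist6.png

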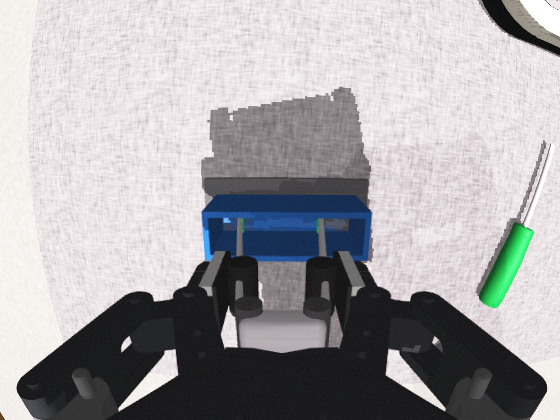

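The gripper holds the rollers at 48.4 mm. The TCP drifted up about 6 mm, so the pads sit high on the rollers. I'll release, lower and re-square before lifting.

Emit:
carry_out --commands '[{"delta_pos": [0, 0, 0], "delta_rot": [0, 0, 0], "claw": 75}, {"delta_pos": [0, 0, 0], "delta_rot": [0, 0, 0], "claw": 75}, {"delta_pos": [0, 0, 0], "delta_rot": [0, 0, 0], "claw": 75}]'

```text
time: 6.57
eef_pos: [0.5367, 0.2307, 0.1255]
tcp_rot: [1.0, 0.031, 0.005, -0.001]
contact_force: [0.6, 0.1, -0.1]
opening: 0.742
```

Emit:
carry_out --commands '[{"delta_pos": [0, 0, 0], "delta_rot": [0, 0, 0], "claw": 75}, {"delta_pos": [0, 0, 0], "delta_rot": [0, 0, 0], "claw": 75}, {"delta_pos": [0, 0, 0], "delta_rot": [0, 0, 0], "claw": 75}]'

```text
time: 6.82
eef_pos: [0.5365, 0.2307, 0.1251]
tcp_rot: [1.0, 0.031, 0.005, -0.001]
contact_force: [0.6, -0.8, 0.3]
opening: 0.751
```

Emit:
carry_out --commands '[{"delta_pos": [-0.0015, 0, 0.003], "delta_rot": [-0.0015, -0.005, 0], "claw": 75}, {"delta_pos": [-0.003, 0, 0.006], "delta_rot": [-0.003, -0.01, 0], "claw": 75}, {"delta_pos": [-0.003, 0, 0.006], "delta_rot": [-0.003, -0.01, 0], "claw": 75}, {"delta_pos": [-0.003, 0, 0.006], "delta_rot": [-0.003, -0.01, 0], "claw": 75}, {"delta_pos": [-0.003, 0, 0.006], "delta_rot": [-0.003, -0.01, 0], "claw": 75}]'

```text
time: 7.23
eef_pos: [0.5335, 0.2305, 0.1189]
tcp_rot: [1.0, 0.031, -0.0, 0.0]
contact_force: [0.0, -0.6, 0.1]
opening: 0.752
```

Emit:
carry_out --commands '[{"delta_pos": [0, 0, 0], "delta_rot": [0, 0, 0], "claw": 75}, {"delta_pos": [0, 0, 0], "delta_rot": [0, 0, 0], "claw": 75}]'

```text
time: 7.4
eef_pos: [0.5336, 0.2305, 0.119]
tcp_rot: [1.0, 0.031, -0.0, 0.0]
contact_force: [-0.5, -0.7, 0.6]
opening: 0.752
```

Emit:
carry_out --commands '[{"delta_pos": [0, 0, 0], "delta_rot": [0, 0, 0], "claw": 66}, {"delta_pos": [0, 0, 0], "delta_rot": [0, 0, 0], "claw": 62}, {"delta_pos": [0, 0, 0], "delta_rot": [0, 0, 0], "claw": 58}, {"delta_pos": [0, 0, 0], "delta_rot": [0, 0, 0], "claw": 56}, {"delta_pos": [0, 0, 0], "delta_rot": [0, 0, 0], "claw": 56}, {"delta_pos": [0, 0, 0], "delta_rot": [0, 0, 0], "claw": 56}]' --force 40

```text
time: 7.9
eef_pos: [0.5346, 0.2308, 0.1205]
tcp_rot: [1.0, 0.031, 0.001, -0.0]
contact_force: [0.6, 0.3, 6.1]
opening: 0.566
```

Emit:
carry_out --commands '[{"delta_pos": [0, 0, -0.003], "delta_rot": [0, 0, 0], "claw": 56}, {"delta_pos": [0, 0, -0.007], "delta_rot": [0, 0, 0], "claw": 56}, {"delta_pos": [0, 0, -0.015], "delta_rot": [0, 0, 0], "claw": 56}, {"delta_pos": [0, 0, -0.025], "delta_rot": [0, 0, 0], "claw": 56}, {"delta_pos": [0, 0, -0.03], "delta_rot": [0, 0, 0], "claw": 56}, {"delta_pos": [0, 0, -0.03], "delta_rot": [0, 0, 0], "claw": 56}, {"delta_pos": [0, 0, -0.03], "delta_rot": [0, 0, 0], "claw": 56}]'

```text
time: 8.48
eef_pos: [0.5349, 0.2309, 0.1513]
tcp_rot: [1.0, 0.031, 0.002, -0.0]
contact_force: [0.3, -0.4, -1.5]
opening: 0.563
```

Run:
```python
from h import *
s=ctrl.get_state();print(s['eef_pos'],s['tcp_rot'],s['contact_force'],s['opening']*85)
p,d=ctrl.read_camera("wrist");cv2.imwrite("pics/wrist7.png",p[:,:,::-1])
p,d=ctrl.read_camera("side");cv2.imwrite("pics/side7.png",cv2.resize(p[200:350,230:360,::-1],None,fx=4,fy=4,interpolation=cv2.INTER_CUBIC))
```

```text
[0.53485125 0.23094138 0.15125311] [ 9.99520492e-01  3.09048800e-02  1.90889292e-03 -1.74783519e-04] [ 0.34471939 -0.42382481 -1.52519725] 47.85201441400984
```

View pics/wrist7.png

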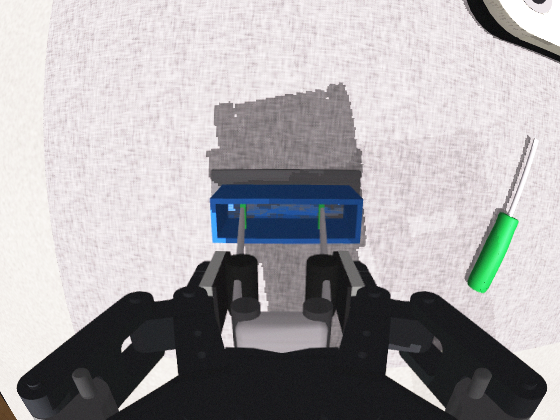

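View pics/side7.png

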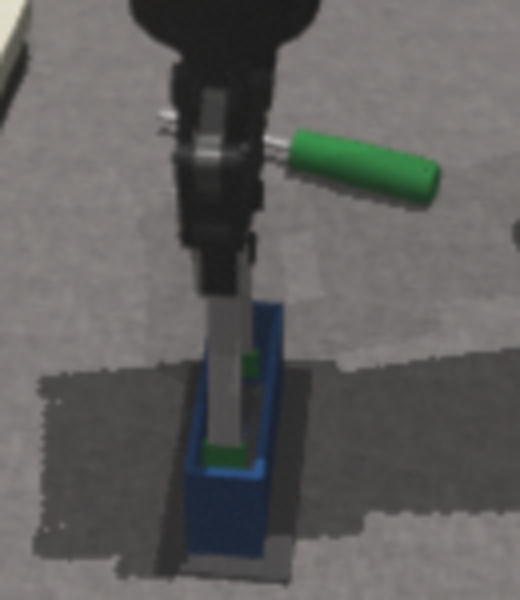

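The green tips are at the caddy rim, so the tongs came up with the gripper. I'll lift higher and carry them.

Emit:
carry_out --commands '[{"delta_pos": [0, 0, -0.01], "delta_rot": [0, 0, 0], "claw": 56}, {"delta_pos": [0, 0, -0.03], "delta_rot": [0, 0, 0], "claw": 56}, {"delta_pos": [0, 0, -0.05], "delta_rot": [0, 0, 0], "claw": 56}, {"delta_pos": [0, 0, -0.07], "delta_rot": [0, 0, 0], "claw": 56}, {"delta_pos": [0, 0, -0.09], "delta_rot": [0, 0, 0], "claw": 56}, {"delta_pos": [0, 0, -0.1], "delta_rot": [0, 0, 0], "claw": 56}, {"delta_pos": [0, 0, -0.1], "delta_rot": [0, 0, 0], "claw": 56}, {"delta_pos": [0, 0, -0.1], "delta_rot": [0, 0, 0], "claw": 56}]'

```text
time: 9.25
eef_pos: [0.5341, 0.2308, 0.2504]
tcp_rot: [1.0, 0.031, 0.001, -0.0]
contact_force: [-1.0, 0.7, -2.2]
opening: 0.563
```

Emit:
carry_out --commands '[{"delta_pos": [0, 0.01, 0], "delta_rot": [0, 0, -0.04], "claw": 56}, {"delta_pos": [0, 0.03, 0], "delta_rot": [0, 0, -0.1], "claw": 56}, {"delta_pos": [0, 0.055, 0], "delta_rot": [0, 0, -0.18], "claw": 56}, {"delta_pos": [0, 0.08, 0], "delta_rot": [0, 0, -0.26], "claw": 56}, {"delta_pos": [0, 0.105, 0], "delta_rot": [0, 0, -0.34], "claw": 56}, {"delta_pos": [0, 0.13, 0], "delta_rot": [0, 0, -0.42], "claw": 56}, {"delta_pos": [0, 0.155, 0], "delta_rot": [0, 0, -0.5], "claw": 56}, {"delta_pos": [0, 0.18, 0], "delta_rot": [0, 0, -0.58], "claw": 56}]'

```text
time: 9.92
eef_pos: [0.544, 0.0501, 0.2479]
tcp_rot: [0.948, 0.317, -0.001, -0.001]
contact_force: [0.4, 0.3, -1.3]
opening: 0.558
```

Emit:
carry_out --commands '[{"delta_pos": [-0.011, 0.022, 0], "delta_rot": [0, 0, -0.08], "claw": 56}, {"delta_pos": [-0.022, 0.044, 0], "delta_rot": [0, 0, -0.16], "claw": 56}, {"delta_pos": [-0.034, 0.066, 0], "delta_rot": [0, 0, -0.24], "claw": 56}, {"delta_pos": [-0.045, 0.088, 0], "delta_rot": [0, 0, -0.32], "claw": 56}, {"delta_pos": [-0.056, 0.11, 0], "delta_rot": [0, 0, -0.4], "claw": 56}, {"delta_pos": [-0.067, 0.132, 0], "delta_rot": [0, 0, -0.48], "claw": 56}, {"delta_pos": [-0.076, 0.148, 0], "delta_rot": [0, 0, -0.54], "claw": 56}, {"delta_pos": [-0.08, 0.156, 0], "delta_rot": [0, 0, -0.58], "claw": 56}]'

```text
time: 10.58
eef_pos: [0.5732, -0.1247, 0.2451]
tcp_rot: [0.818, 0.576, -0.002, -0.002]
contact_force: [-0.2, 0.6, -1.5]
opening: 0.558
```

Emit:
carry_out --commands '[{"delta_pos": [0, 0, 0], "delta_rot": [0, 0, 0], "claw": 56}, {"delta_pos": [0, 0, 0], "delta_rot": [0, 0, 0], "claw": 56}]'

```text
time: 10.75
eef_pos: [0.572, -0.1249, 0.2425]
tcp_rot: [0.818, 0.575, -0.003, -0.004]
contact_force: [-0.7, -0.5, -0.8]
opening: 0.563
```

```bash
cat > tgt.py <<'E'
from h import *
import sys
def go(x,y,z,yx):
    s=ctrl.get_state();Rm=R.from_quat(s['tcp_rot'])
    c,q=np.cos(np.radians(yx)),np.sin(np.radians(yx))
    Rd=R.from_matrix(np.array([[c,q,0],[q,-c,0],[0,0,-1]]))
    np.set_printoptions(precision=4,suppress=True)
    print(s['time'],s['eef_pos'],s['tcp_rot'],s['contact_force'],s['opening']*85)
    print("dpos",Rm.inv().apply(np.array([x,y,z])-s['eef_pos']),"drot",(Rm.inv()*Rd).as_rotvec())
E
python3 - <<'E'
from tgt import *
go(.586,-.192,.25,79.6)
p,d=ctrl.read_camera("wrist");cv2.imwrite("pics/wrist8.png",p[:,:,::-1])
E
```

```text
10.75 [ 0.572  -0.1249  0.2425] [ 0.8184  0.5746 -0.0031 -0.0041] [-0.6603 -0.5452 -0.8488] 47.8613761325319
dpos [-0.0584  0.0359 -0.0079] drot [-0.0103 -0.0006 -0.1651]
```

View pics/wrist8.png

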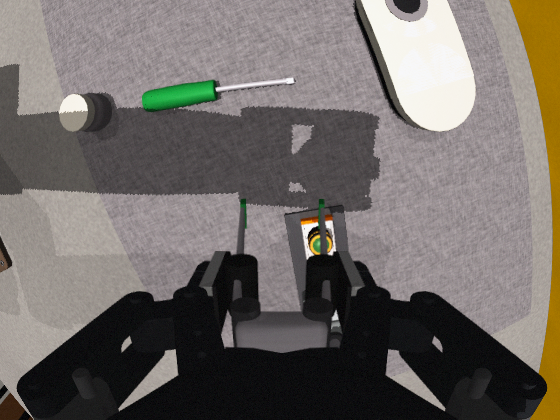

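Emit:
carry_out --commands '[{"delta_pos": [-0.015, 0.009, -0.002], "delta_rot": [-0.003, 0, -0.04], "claw": 56}, {"delta_pos": [-0.03, 0.018, -0.004], "delta_rot": [-0.006, 0, -0.085], "claw": 56}, {"delta_pos": [-0.045, 0.027, -0.006], "delta_rot": [-0.01, 0, -0.125], "claw": 56}, {"delta_pos": [-0.0585, 0.036, -0.008], "delta_rot": [-0.01, 0, -0.165], "claw": 56}, {"delta_pos": [-0.0585, 0.036, -0.008], "delta_rot": [-0.01, 0, -0.165], "claw": 56}, {"delta_pos": [-0.0585, 0.036, -0.008], "delta_rot": [-0.01, 0, -0.165], "claw": 56}, {"delta_pos": [-0.0585, 0.036, -0.008], "delta_rot": [-0.01, 0, -0.165], "claw": 56}]'

```text
time: 11.38
eef_pos: [0.586, -0.1902, 0.25]
tcp_rot: [0.768, 0.64, 0.0, -0.001]
contact_force: [-0.4, 0.4, -0.7]
opening: 0.567
```

Run:
```python
from tgt import *
go(.586,-.192,.25,79.6)
s=ctrl.get_state()
p,d=ctrl.read_camera("wrist");cv2.imwrite("pics/wrist9.png",cv2.resize(p[160:360,180:380,::-1],None,fx=3,fy=3,interpolation=cv2.INTER_CUBIC))
Rm=R.from_quat(s['tcp_rot']).as_matrix()
for r in (.026,):
  P=[s['eef_pos']+Rm@[0,e*r,.107] for e in(-1,1)]+[[.586,-.192,.058]]
  print((wproj(P,s)-[180,160])*3)
for n in("side","scene"):
  p,d=ctrl.read_camera(n);cv2.imwrite(f"pics/{n}9.png",p[:,:,::-1]);print(n,proj(n,P))
```

```text
11.3833 [ 0.586  -0.1902  0.25  ] [ 0.7681  0.6403  0.0003 -0.0009] [-0.3731  0.4226 -0.7126] 48.15598075133542
dpos [-0.0018  0.0004 -0.    ] drot [-0.001  -0.0016  0.0006]
[[200.7151 159.6906]
 [409.3573 159.818 ]
 [306.7377  93.1491]]
side [[304.574  148.9419]
 [284.7883 146.0301]
 [294.8761 176.6439]]
scene [[208.1111 221.1148]
 [207.9235 243.4808]
 [213.1852 261.4437]]
```

View pics/wrist9.png

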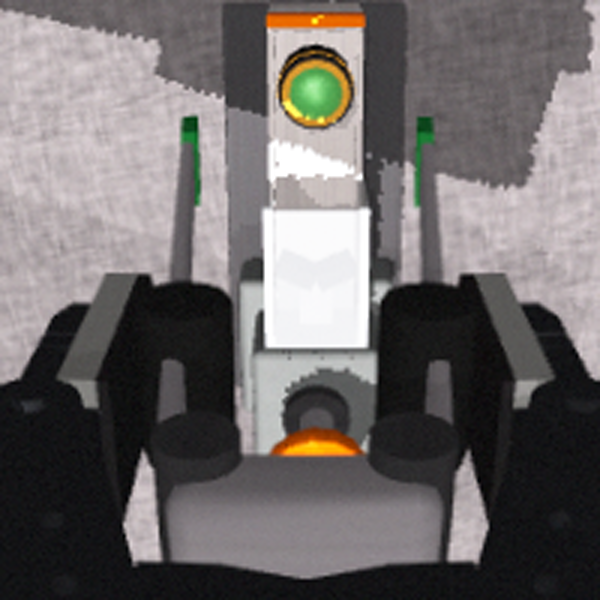

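View pics/side9.png

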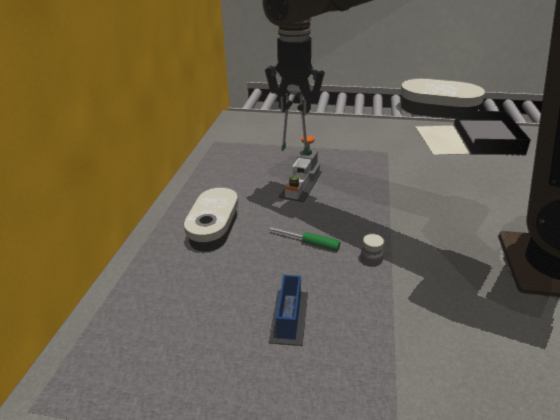

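Run:
```python
from tgt import *
s=ctrl.get_state()
L=wplane((316)/3-.5+180,(89.5)/3-.5+160,.0545,s);F=wplane((316.5)/3-.5+180,(20)/3-.5+160,.04,s);print(L,F)
T=wplane(307.5/3-.5+180,161/3-.5+160,s['eef_pos'][2]-.107,s);print("tips",T,s['eef_pos'])
b=cv2.imread("pics/scene9.png");cv2.imwrite("pics/scene9c.png",cv2.resize(b[200:310,120:260],None,fx=5,fy=5,interpolation=cv2.INTER_CUBIC))
b=cv2.imread("pics/side9.png");cv2.imwrite("pics/side9c.png",cv2.resize(b[90:210,250:350],None,fx=5,fy=5,interpolation=cv2.INTER_CUBIC))
```

```text
[ 0.58900865 -0.19177712  0.0545    ] [ 0.59311013 -0.17062693  0.04      ]
tips [ 0.58635255 -0.1901041   0.14331236] [ 0.58611062 -0.19025666  0.25031236]
```

View pics/scene9c.png

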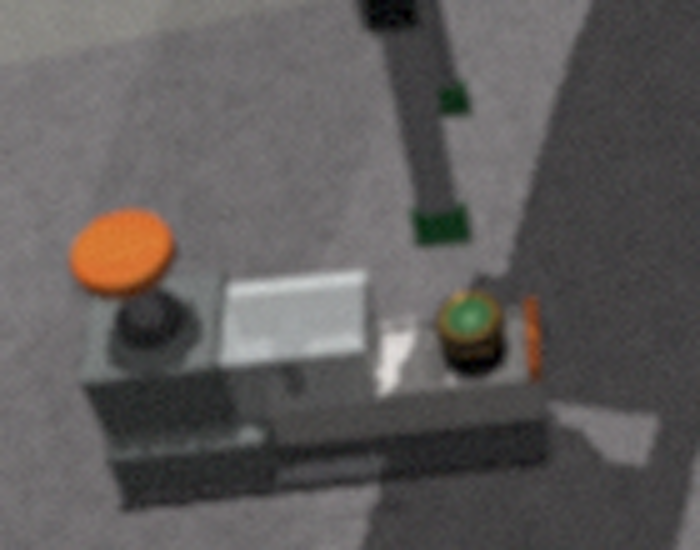

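View pics/side9c.png

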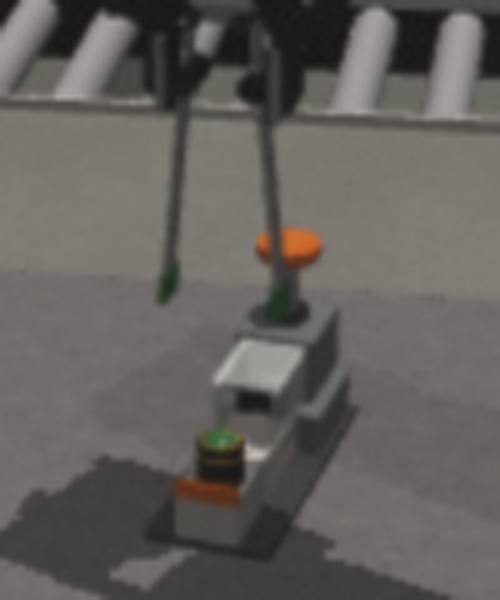

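The lens measures (0.589,-0.192), which agrees with the feeder geometry. The tips lie within 1 mm of the tool axis. I'll centre and descend partway.

Emit:
carry_out --commands '[{"delta_pos": [-0.001, 0.0015, 0.008], "delta_rot": [0, 0, 0], "claw": 56}, {"delta_pos": [-0.001, 0.003, 0.02], "delta_rot": [0, 0, 0], "claw": 56}, {"delta_pos": [-0.001, 0.003, 0.032], "delta_rot": [0, 0, 0], "claw": 56}, {"delta_pos": [-0.001, 0.003, 0.04], "delta_rot": [0, 0, 0], "claw": 56}, {"delta_pos": [-0.001, 0.003, 0.045], "delta_rot": [0, 0, 0], "claw": 56}, {"delta_pos": [-0.001, 0.003, 0.045], "delta_rot": [0, 0, 0], "claw": 56}, {"delta_pos": [-0.001, 0.003, 0.045], "delta_rot": [0, 0, 0], "claw": 56}, {"delta_pos": [-0.001, 0.003, 0.045], "delta_rot": [0, 0, 0], "claw": 56}]'

```text
time: 12.2
eef_pos: [0.5892, -0.1919, 0.2058]
tcp_rot: [0.768, 0.641, 0.001, -0.0]
contact_force: [-0.1, 0.0, -0.1]
opening: 0.564
```

Run:
```python
from tgt import *
go(.589,-.192,.156,79.6)
p,d=ctrl.read_camera("wrist");cv2.imwrite("pics/wrist10.png",cv2.resize(p[160:360,180:380,::-1],None,fx=3,fy=3,interpolation=cv2.INTER_CUBIC))
```

```text
12.2 [ 0.5892 -0.1919  0.2058] [ 0.7678  0.6407  0.0005 -0.    ] [-0.1087  0.0199 -0.0503] 47.951195903955494
dpos [-0.0001 -0.0002  0.0498] drot [ 0.0006 -0.0008  0.0014]
```

View pics/wrist10.png

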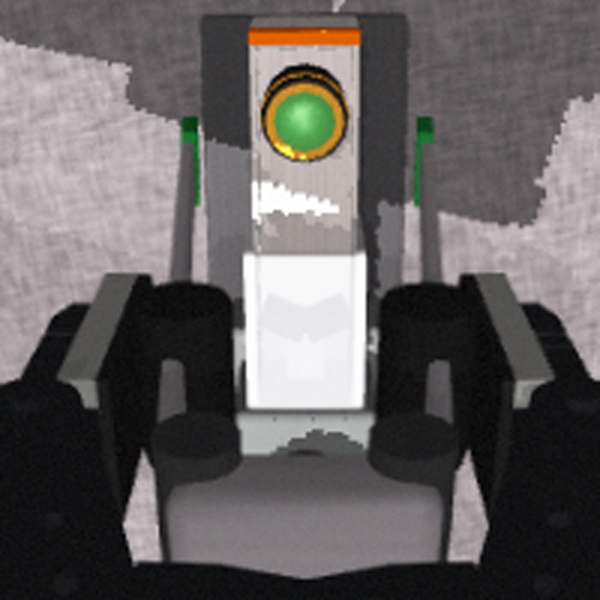

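The lens at (304,120) is centred between the tips, whose midpoint is 307. I'll descend to grasp height.

Emit:
carry_out --commands '[{"delta_pos": [0, -0.0005, 0.008], "delta_rot": [0, 0, 0], "claw": 56}, {"delta_pos": [0, -0.0005, 0.018], "delta_rot": [0, 0, 0], "claw": 56}, {"delta_pos": [0, -0.0005, 0.028], "delta_rot": [0, 0, 0], "claw": 56}, {"delta_pos": [0, -0.0005, 0.038], "delta_rot": [0, 0, 0], "claw": 56}, {"delta_pos": [0, -0.0005, 0.045], "delta_rot": [0, 0, 0], "claw": 56}, {"delta_pos": [0, -0.0005, 0.049], "delta_rot": [0, 0, 0], "claw": 56}, {"delta_pos": [0, -0.0005, 0.049], "delta_rot": [0, 0, 0], "claw": 56}, {"delta_pos": [0, -0.0005, 0.049], "delta_rot": [0, 0, 0], "claw": 56}]'

```text
time: 12.92
eef_pos: [0.5888, -0.1919, 0.1567]
tcp_rot: [0.768, 0.641, 0.001, -0.0]
contact_force: [0.4, 0.0, -0.7]
opening: 0.565
```

Emit:
carry_out --commands '[{"delta_pos": [0, 0, 0], "delta_rot": [0, 0, 0], "claw": 56}]'

```text
time: 13.0
eef_pos: [0.5892, -0.192, 0.1574]
tcp_rot: [0.768, 0.641, 0.001, 0.001]
contact_force: [1.1, -0.6, -0.7]
opening: 0.561
```

Run:
```python
from tgt import *
go(.589,-.192,.156,79.6)
p,d=ctrl.read_camera("wrist");cv2.imwrite("pics/wrist11.png",cv2.resize(p[160:360,180:380,::-1],None,fx=3,fy=3,interpolation=cv2.INTER_CUBIC))
p,d=ctrl.read_camera("side");cv2.imwrite("pics/side11.png",cv2.resize(p[110:210,250:350,::-1],None,fx=6,fy=6,interpolation=cv2.INTER_CUBIC))
p,d=ctrl.read_camera("scene");cv2.imwrite("pics/scene11.png",cv2.resize(p[200:310,120:260,::-1],None,fx=5,fy=5,interpolation=cv2.INTER_CUBIC))
```

```text
13.0 [ 0.5892 -0.192   0.1574] [0.7678 0.6407 0.0007 0.0005] [ 1.1145 -0.6107 -0.6972] 47.6517110998792
dpos [ 0.     -0.0003  0.0014] drot [ 0.0017 -0.0005  0.0015]
```

View pics/wrist11.png

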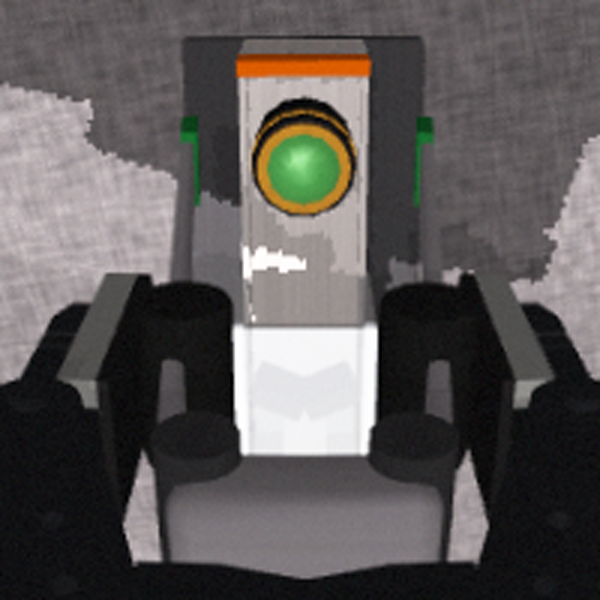

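View pics/side11.png

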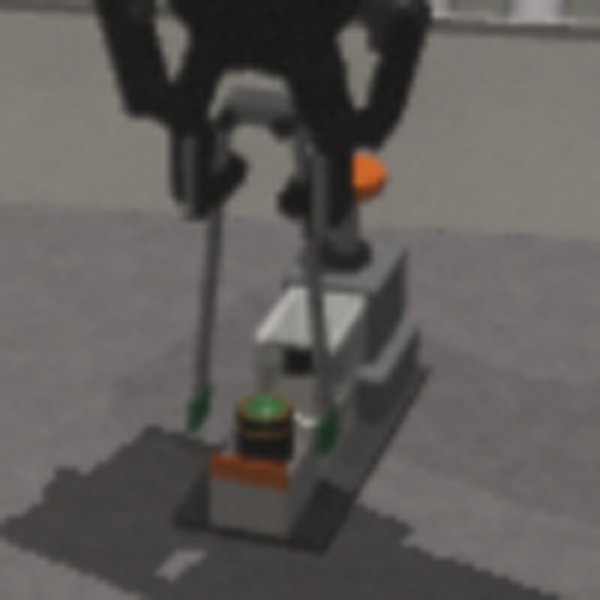

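View pics/scene11.png

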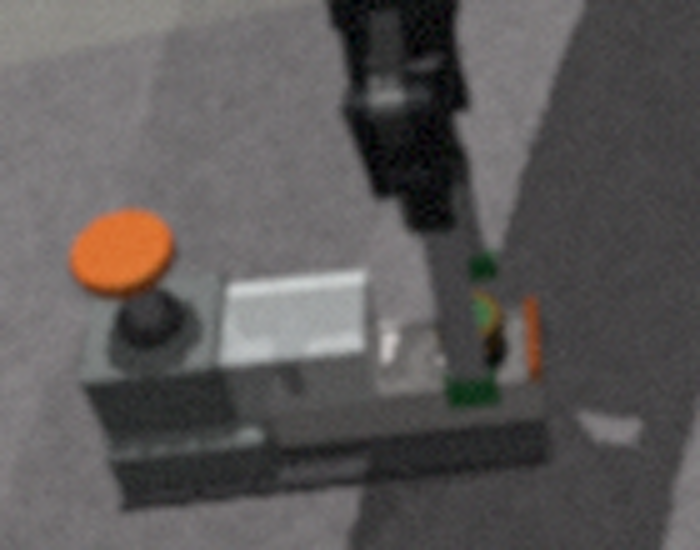

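The tips straddle the lens symmetrically about 5 mm above its mid-height, and closing lowers them. I'll go 2 mm lower and close gradually.

Emit:
carry_out --commands '[{"delta_pos": [0, -0.0005, 0.002], "delta_rot": [0, 0, 0], "claw": 56}, {"delta_pos": [0, -0.0005, 0.002], "delta_rot": [0, 0, 0], "claw": 55}, {"delta_pos": [0, -0.0005, 0.002], "delta_rot": [0, 0, 0], "claw": 54}, {"delta_pos": [0, -0.0005, 0.002], "delta_rot": [0, 0, 0], "claw": 53}, {"delta_pos": [0, -0.0005, 0.002], "delta_rot": [0, 0, 0], "claw": 52}, {"delta_pos": [0, -0.0005, 0.002], "delta_rot": [0, 0, 0], "claw": 51}, {"delta_pos": [0, -0.0005, 0.002], "delta_rot": [0, 0, 0], "claw": 51}]' --force 40

```text
time: 13.73
eef_pos: [0.5887, -0.1919, 0.1555]
tcp_rot: [0.768, 0.641, 0.001, 0.001]
contact_force: [1.3, 0.3, 0.1]
opening: 0.514
```

Run:
```python
from tgt import *
go(.589,-.192,.156,79.6)
p,d=ctrl.read_camera("wrist");cv2.imwrite("pics/wrist12.png",cv2.resize(p[160:360,180:380,::-1],None,fx=3,fy=3,interpolation=cv2.INTER_CUBIC))
```

```text
13.7333 [ 0.5887 -0.1919  0.1555] [0.7678 0.6407 0.0008 0.0006] [1.3236 0.3024 0.1343] 43.70689854626156
dpos [ 0.      0.0003 -0.0005] drot [ 0.0019 -0.0005  0.0015]
```

View pics/wrist12.png

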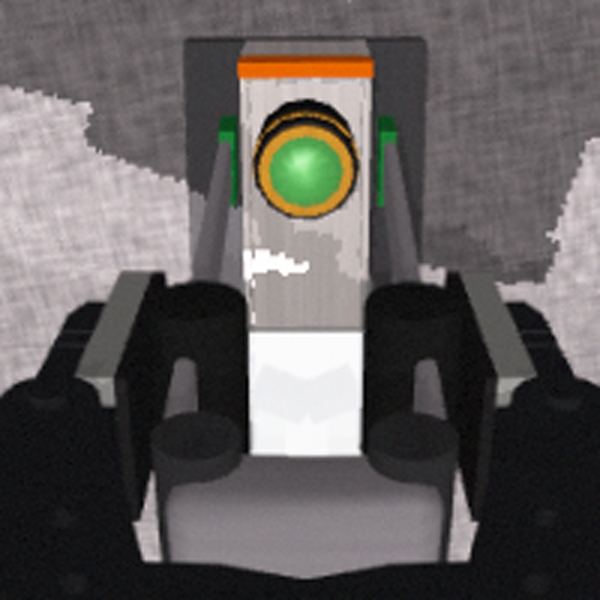

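The pads at x = 235 and 380 are centred on the lens at 306. I'll close fully.

Emit:
carry_out --commands '[{"delta_pos": [0, 0, 0], "delta_rot": [0, 0, 0], "claw": 50}, {"delta_pos": [0, 0, 0], "delta_rot": [0, 0, 0], "claw": 49}, {"delta_pos": [0, 0, 0], "delta_rot": [0, 0, 0], "claw": 48}, {"delta_pos": [0, 0, 0], "delta_rot": [0, 0, 0], "claw": 46}, {"delta_pos": [0, 0, 0], "delta_rot": [0, 0, 0], "claw": 40}, {"delta_pos": [0, 0, 0], "delta_rot": [0, 0, 0], "claw": 30}, {"delta_pos": [0, 0, 0], "delta_rot": [0, 0, 0], "claw": 30}, {"delta_pos": [0, 0, 0], "delta_rot": [0, 0, 0], "claw": 30}]' --force 45

```text
time: 14.45
eef_pos: [0.5888, -0.192, 0.1556]
tcp_rot: [0.768, 0.641, 0.001, 0.001]
contact_force: [-0.7, 0.6, -1.0]
opening: 0.472
```

Run:
```python
from tgt import *
go(.589,-.192,.156,79.6)
p,d=ctrl.read_camera("wrist");cv2.imwrite("pics/wrist13.png",cv2.resize(p[160:360,180:380,::-1],None,fx=3,fy=3,interpolation=cv2.INTER_CUBIC))
p,d=ctrl.read_camera("side");cv2.imwrite("pics/side13.png",cv2.resize(p[110:210,250:350,::-1],None,fx=6,fy=6,interpolation=cv2.INTER_CUBIC))
```

```text
14.45 [ 0.5888 -0.192   0.1556] [0.7678 0.6407 0.0008 0.0007] [-0.6846  0.5576 -1.0345] 40.13915325467696
dpos [ 0.      0.0002 -0.0004] drot [ 0.0021 -0.0004  0.0015]
```

View pics/wrist13.png

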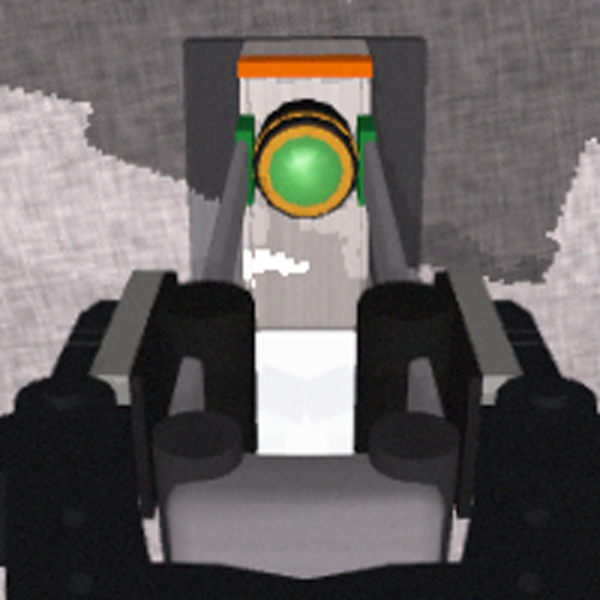

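View pics/side13.png

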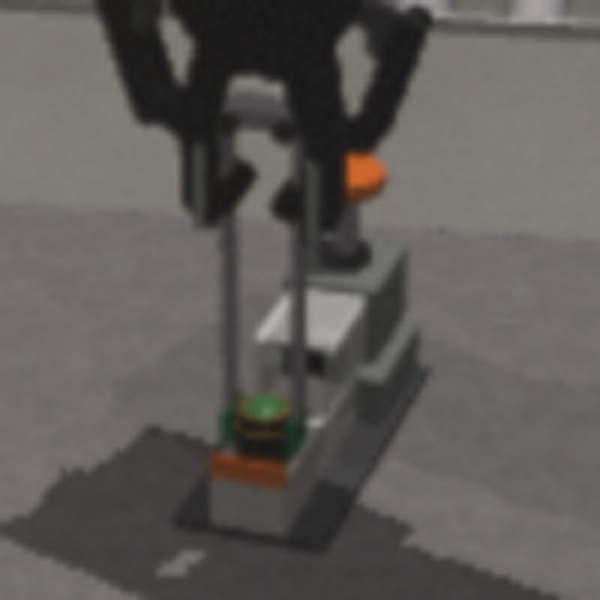

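Emit:
carry_out --commands '[{"delta_pos": [0, 0, 0], "delta_rot": [0, 0, 0], "claw": 20}, {"delta_pos": [0, 0, 0], "delta_rot": [0, 0, 0], "claw": 20}, {"delta_pos": [0, 0, 0], "delta_rot": [0, 0, 0], "claw": 20}, {"delta_pos": [0, 0, 0], "delta_rot": [0, 0, 0], "claw": 20}]' --force 45

```text
time: 14.88
eef_pos: [0.5888, -0.192, 0.1557]
tcp_rot: [0.768, 0.641, 0.001, 0.001]
contact_force: [0.2, -0.0, 1.0]
opening: 0.473
```

The fingers have stalled on the tongs at 0.473, so the lens is clamped. I'll lift gently first.

Emit:
carry_out --commands '[{"delta_pos": [0, 0, -0.002], "delta_rot": [0, 0, 0], "claw": 20}, {"delta_pos": [0, 0, -0.005], "delta_rot": [0, 0, 0], "claw": 20}, {"delta_pos": [0, 0, -0.01], "delta_rot": [0, 0, 0], "claw": 20}, {"delta_pos": [0, 0, -0.015], "delta_rot": [0, 0, 0], "claw": 20}, {"delta_pos": [0, 0, -0.02], "delta_rot": [0, 0, 0], "claw": 20}, {"delta_pos": [0, 0, -0.025], "delta_rot": [0, 0, 0], "claw": 20}, {"delta_pos": [0, 0, -0.025], "delta_rot": [0, 0, 0], "claw": 20}]'

```text
time: 15.47
eef_pos: [0.5896, -0.1924, 0.1826]
tcp_rot: [0.768, 0.641, 0.001, 0.002]
contact_force: [-0.5, -0.0, -0.8]
opening: 0.474
```

Run:
```python
from tgt import *
go(.589,-.192,.34,79.6)
p,d=ctrl.read_camera("wrist");cv2.imwrite("pics/wrist14.png",cv2.resize(p[160:360,180:380,::-1],None,fx=3,fy=3,interpolation=cv2.INTER_CUBIC))
p,d=ctrl.read_camera("side");cv2.imwrite("pics/side14.png",cv2.resize(p[110:210,250:350,::-1],None,fx=6,fy=6,interpolation=cv2.INTER_CUBIC))
```

```text
15.4667 [ 0.5896 -0.1924  0.1826] [0.7678 0.6407 0.0014 0.0021] [-0.4597 -0.0334 -0.7686] 40.25368525997645
dpos [ 0.0002  0.0002 -0.1574] drot [0.005  0.0005 0.0015]
```

View pics/wrist14.png

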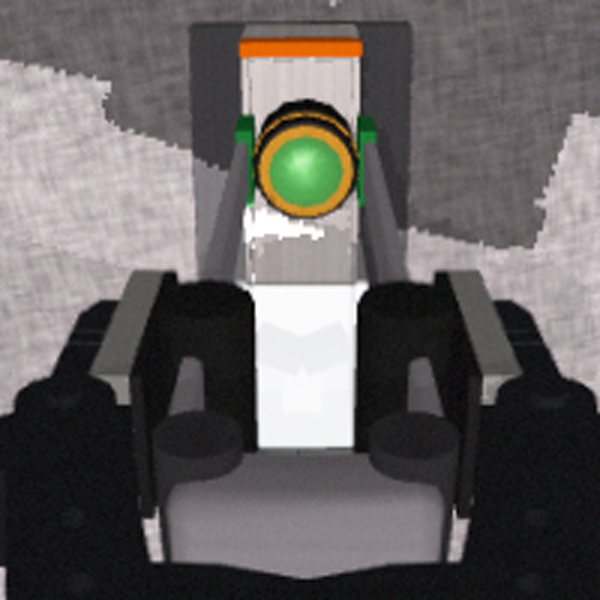

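View pics/side14.png

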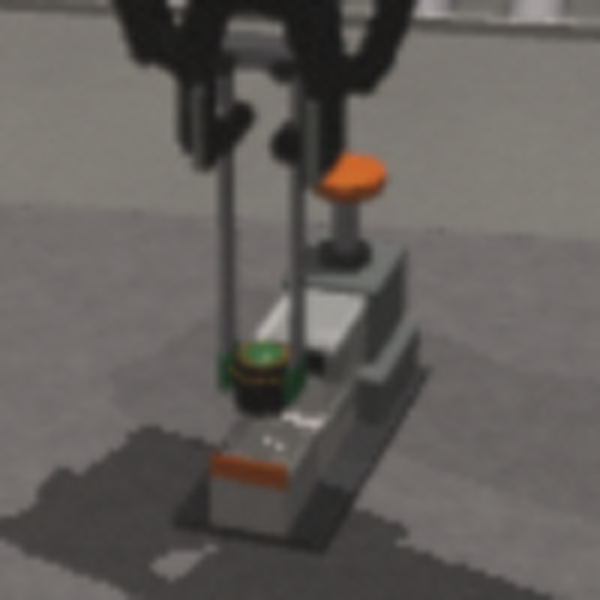

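The lens rises with the tongs and stays upright. I'll keep lifting.

Emit:
carry_out --commands '[{"delta_pos": [0, 0, -0.006], "delta_rot": [0, 0, 0], "claw": 20}, {"delta_pos": [0, 0, -0.016], "delta_rot": [0, 0, 0], "claw": 20}, {"delta_pos": [0, 0, -0.03], "delta_rot": [0, 0, 0], "claw": 20}, {"delta_pos": [0, 0, -0.045], "delta_rot": [0, 0, 0], "claw": 20}, {"delta_pos": [0, 0, -0.06], "delta_rot": [0, 0, 0], "claw": 20}, {"delta_pos": [0, 0, -0.072], "delta_rot": [0, 0, 0], "claw": 20}, {"delta_pos": [0, 0, -0.08], "delta_rot": [0, 0, 0], "claw": 20}, {"delta_pos": [0, 0, -0.08], "delta_rot": [0, 0, 0], "claw": 20}]'

```text
time: 16.23
eef_pos: [0.5898, -0.1926, 0.2648]
tcp_rot: [0.768, 0.641, 0.002, 0.004]
contact_force: [0.3, -0.7, -0.9]
opening: 0.471
```

Emit:
carry_out --commands '[{"delta_pos": [0, 0, -0.006], "delta_rot": [0, 0, 0], "claw": 20}, {"delta_pos": [0, 0, -0.016], "delta_rot": [0, 0, 0], "claw": 20}, {"delta_pos": [0, 0, -0.03], "delta_rot": [0, 0, 0], "claw": 20}, {"delta_pos": [0, 0, -0.045], "delta_rot": [0, 0, 0], "claw": 20}, {"delta_pos": [0, 0, -0.06], "delta_rot": [0, 0, 0], "claw": 20}, {"delta_pos": [0, 0, -0.072], "delta_rot": [0, 0, 0], "claw": 20}, {"delta_pos": [0, 0, -0.08], "delta_rot": [0, 0, 0], "claw": 20}, {"delta_pos": [0, 0, -0.08], "delta_rot": [0, 0, 0], "claw": 20}]'

```text
time: 16.9
eef_pos: [0.5899, -0.1928, 0.348]
tcp_rot: [0.768, 0.641, 0.003, 0.006]
contact_force: [0.5, 0.3, -0.9]
opening: 0.467
```

Emit:
carry_out --commands '[{"delta_pos": [0, 0, 0], "delta_rot": [0, 0, 0], "claw": 20}, {"delta_pos": [0, 0, 0], "delta_rot": [0, 0, 0], "claw": 20}, {"delta_pos": [0, 0, 0], "delta_rot": [0, 0, 0], "claw": 20}, {"delta_pos": [0, 0, 0], "delta_rot": [0, 0, 0], "claw": 20}, {"delta_pos": [0, 0, 0], "delta_rot": [0, 0, 0], "claw": 20}, {"delta_pos": [0, 0, 0], "delta_rot": [0, 0, 0], "claw": 20}]'

```text
time: 17.4
eef_pos: [0.5898, -0.1927, 0.3473]
tcp_rot: [0.768, 0.641, 0.003, 0.005]
contact_force: [-0.2, -0.1, -0.8]
opening: 0.472
```

Run:
```python
from tgt import *
go(.589,-.192,.34,79.6)
p,d=ctrl.read_camera("wrist");cv2.imwrite("pics/wrist15.png",cv2.resize(p[160:360,180:380,::-1],None,fx=3,fy=3,interpolation=cv2.INTER_CUBIC))
p,d=ctrl.read_camera("side");cv2.imwrite("pics/side15.png",p[:,:,::-1])
print(np.max(np.abs(ctrl.get_state()['dq'])))
```

```text
17.4 [ 0.5898 -0.1927  0.3473] [0.7678 0.6407 0.0027 0.0053] [-0.1677 -0.1352 -0.7798] 40.11178950158176
dpos [ 0.0005 -0.001   0.0073] drot [0.0117 0.0026 0.0016]
0.003665933007180826
```

View pics/wrist15.png

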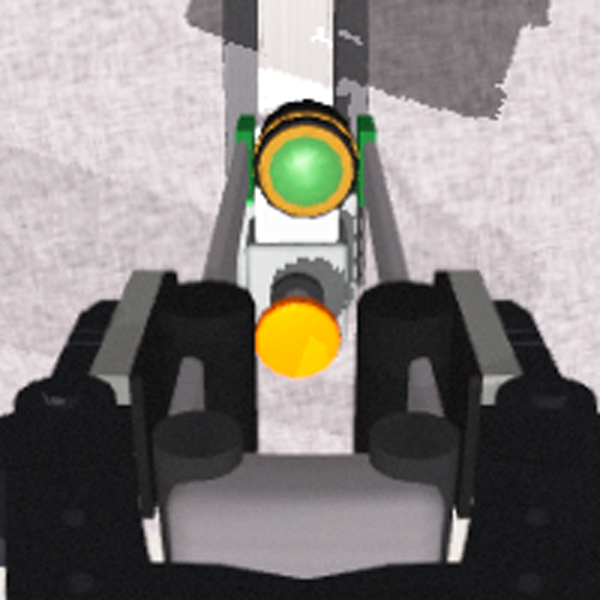

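View pics/side15.png

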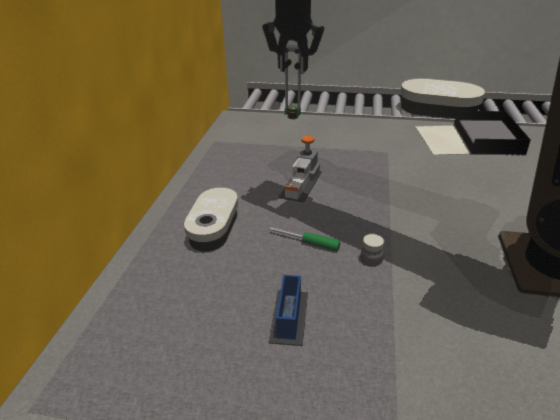

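The lens sits in the tongs at wrist crop (306,165), unchanged since the grasp, and in the side view at (293,110), high above the empty outlet. Its height is about 0.347 − 0.113 ≈ 0.23 m. The unit, jar and screwdriver appear unmoved. The hold is steady, so I'll hand in.

```bash
python3 -c "
from plant import ctrl
print(ctrl.sign_off())"
```

```text
the job is handed in; nothing more can be done
None
```

I pressed the plunger to its stop, took the tongs from the caddy, closed them on the lens cell and lifted it. The job is handed in at about 17.5 s with the gripper still squeezing the tongs.

- **Plunger:** the closed fingertips reached the stop at the predicted height, where the force jumped to 19 N. The pictures showed the lens cell out on the outlet.
- **Tongs:** on the first grip the TCP had drifted about 6 mm high, so I released in the caddy, re-squared and gripped again. I then carried them part-closed at about 48 mm.
- **Last checks:** the lens is in the pads and has not slipped since the grasp. It is about 0.23 m above the bench, estimated from the TCP height, and the arm is still. The unit, jar and screwdriver look unmoved in the side view.
- **Disagreements:**
  - The measured roller width on the lens was about 40 mm, against the 42 mm stated. The fingers had stalled there and the hold is steady, at a grip setting of 45 N.
  - One early wrist view put the lens about 4 mm off, when the tool was slightly tilted. The later level view agreed with the feeder geometry.

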